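# Quick spin: latch the centrifuge lid and hold its spin key

## Task

The tubes are loaded for a quick spin: with the fingertips only, push the small centrifuge's open lid down until it latches and stays shut by itself, and take the hand off it. Then press the wide oblong key on the right of its front deck fully down and finish while still holding it down, as the machine spins only as long as that key is held. Press no key before the lid is latched, never press the small round key, do not lift or shove the machine, and leave everything else on the bench where it is.

Things in the scene. Friction and masses are not known exactly. Their poses are not given: they have to be found in the camera images.
- centrifuge: small white bench centrifuge, loose on rubber feet, 2.6 kg, 225 mm deep (its x), 172 mm wide (its y), 85 mm high without the lid. Origin on the bench under its centre; x points to its back (where the lid is hinged), -x is the front with the two keys, z up. It slides if shoved sideways with some 15 N.
- lid (a joint): angle of the grey lid, rad: 0 shut, 0.85 to 1.2 at the start, 1.4 the stop. The hinge at the back has friction and a light lifting spring: let go below about 0.7 unlatched, the lid rises again. Pushing it takes 1 to 3 N at the front edge, and 6 to 10 N in the last 0.1 rad, where a spring catch snaps over a tongue; pushed right down it stays latched at 0.01 to 0.02.
- lid_hinge (a point): point on the lid's hinge line, at its middle: 95 mm behind the machine's origin, 88 mm above the bench. Its axes turn with the lid: -x runs from the hinge to the lid's front edge, z out of the lid's outer (top) face, y along the hinge.
- lid_push (a point): the place to push: on the middle of the lid's flat outer face, 145 mm from the hinge line and 13.5 mm above it in the lid's z. With the lid open this face looks up and back. The lid is 163 mm wide and 15 mm thick, ends 156 mm from the hinge (a 52 mm wide lip in the middle at 165 mm); a clear round window of 72 mm lies in its middle. Axes as lid_hinge.
- pulse_key (a joint): travel of the spin key, m: 0 up, 0.004 fully down. Spring-loaded (1 N to start, 5 N fully down) and comes up again when let go; it runs square to the sloping deck.
- pulse_key_top (a point): middle of the top of the spin key: the wide oblong key at the right-hand (-y) end of the front deck, 21 mm deep, 37 mm wide. Both keys stand 8 mm proud of the deck, which slopes 10 degrees down to the front; z points out of the key. The shut lid's front edge lies 27 mm behind the key's centre, and the lid's top 24 mm higher than the key.
- start_key (a joint): travel of the start key, m: 0 up, 0.004 fully down.
- start_key_top (a point): middle of the top of the start key: the small round key, 21 mm across, at the left-hand end of the deck, 96 mm from the spin key; not to be pressed.
- microscope_main: tall fixed microscope on the bench to the left of the machine, 386 mm deep (along x), 198 mm wide, 398 mm tall; origin on the bench under its middle. Go round in front of it or over it.
- small_bottle_mid (a point): small white plastic bottle with a red cap, 26 mm across, 73 mm tall, standing left of the machine; this point is its centre, half-way up. Loose; to be left alone.
- brown_bottle_mid (a point): brown bottle with a black cap, 39 mm across, 77 mm tall, standing right of the machine; this point is its centre, half-way up. Loose; to be left alone.
- pipette_mid (a point): pipette lying on the bench to the right, 226 mm long, 30 mm high; this point is its centre, half-way up. Loose; to be left alone.
- dish_mid (a point): flat round culture dish, 92 mm across, 16 mm high, well to the right; this point is its centre, half-way up. Loose; to be left alone.
- marker_mid (a point): black felt marker lying on the bench well to the left, 139 mm long, 15 mm thick; this point is its centre, half-way up. Loose; to be left alone.
- countdown_mid (a point): flat timer, 62 x 66 mm, 18 mm high, lying left of the machine near the front edge of the bench; this point is its centre, half-way up. Loose; to be left alone.

How it is judged:
By the outcome, as a careful person would: the job done as asked, in the order asked, and still so for the second after the job is handed in, while the arm keeps its last pose, push and grip.
It also fails if it takes over 48 s, if anything falls off the work surface, if the arm or the gripper's body presses on something with over 40 N, if the wrist force passes 120 N, or if a joint passes its speed limit or range.

## Robot

A 6-joint arm with a two-finger parallel gripper is mounted at the origin on a cart in front of the work surface, level with it; the furniture and walls round the work are solid. World frame = base frame: x ahead of the robot, y to its left, z up, the work surface at z = 0. Lengths are in mm, angles in degrees, forces in N, time in s.
With the tool pointing down it reaches from about 350 to 850 mm from the base axis. Payload 8.1 kg.
Tool frame: the origin (TCP) lies between the finger pads; the fingertips stand 22 mm ahead of it and the grasp point (between the pads) lies 3 mm ahead of it (r.nose_length is the z of the fingertips in the tool frame, in mm); z points along the fingers, x is the direction in which the jaws open and shut, and the axes are right-handed (so a half turn about z gives the same grasp; the last joint's range is limited). The gripper opens to 85 mm and grips with 20 to 120 N. Pads are 22 mm wide; open, the fingers measure 114 mm over their backs; the gripper's body (76 mm by 85 mm) begins 54 mm behind the grasp point. The pads swing forward as they close: fully open they stand 13 mm farther back than shut.
Start: joints at [64.32, 7.471, 85.268, -0, 87.261, -4.893], TCP at [212.915, 560.957, 253.292] pointing down, gripper open.
Joint ranges: [-169.43, 169.43], [-51.17, 129.36], [1.28, 143.12], [-76.62, 256.62], [0, 156.53], [-152.29, 152.29]. Speed limits (degrees/s): [136.94, 136.94, 159.86, 180, 180, 180].

## Interface

Orientations are given as [roll, pitch, yaw] about the fixed x, y, z axes, in that order (R = Rz(yaw) Ry(pitch) Rx(roll)).
In Python, from bench import r gives the robot as it stands.
- The arm moves only by the shell command python3 -m jog 'ROWS' [FORCE]. ROWS is JSON, a list of rows, each a list of 5 numbers: the shift along the tool's x, y, z in m, then the turn about the tool's z in degrees, then the opening in per cent of the stroke, from 0 (shut) to 100 (fully open). A call has 1 to 8 rows; each row is the pose to reach, as a shift and turn from the pose measured when the call began, along the tool's axes at that moment; what a row does not reach only later rows make up. A row lasts 1/10 s, in which the tool goes at most 50 mm and 8.59 degrees, less where a joint would pass 70% of its speed; a pose out of reach is approached as far as the arm can. A call with a gripper value outside its range is refused whole. The fingers move at their own pace and stop on an object; FORCE is the grip in N (left out, the last holds). Time passes only in rows, so rows that repeat a pose let the fingers close. It gives the time, the measured TCP pose, the force and the opening at its end, in the units of the state.
- r.sense(): the state, without advancing time (a new reading comes with each control period).
- r.snapshot(name): name is "side" or "top" or "wrist"; returns a dict with "image" (400x640x3 uint8, red, green, blue), "K" (3x3 intrinsics, pixels), "T" (4x4, takes a point from camera to world coordinates); the wrist camera has in their place "tool_from_camera" (4x4, takes a point from camera to tool coordinates, whose origin is the TCP and whose axes are the tool frame's). Camera axes: x right, y down, z forward; pixel columns grow to the right and rows downward; lengths in mm; the calibration is good to about 2 mm. A picture is of the moment at which its call begins: read the wrist's pose just before it. There is no depth.
- r.hand_in(): hands the job in, once; it reports no verdict.
Trained networks look in a picture, given as the dict that the camera call returned (one of the last four; its "shot" number tells which), for a name from the list of things; names that differ only in an ending like _2 or _b are one class to them, and where a whole thing is asked for, a point or a joint stands for the part that bears it (a point fixed in the world has none). Each returns a list of dicts, best first, with "conf" (0 to 1); they miss things now and then, are a little off and sometimes report something else, mostly with a low value. They report only what shows in the picture. A call takes as long as a camera call.
- r.search_frame(picture, label): "bbox" ([left, top, right, bottom] in pixels, round what is visible of it).
- r.pinpoint(picture, label): "uv" ([column, row] in pixels: a listed point, or the origin of a listed thing).
The state is a dict: "time": time; "joint_pos": joint angles; "qd": joint speeds; "joint_efforts": joint torques, N m; "tool_pos": TCP position; "tcp_rot": TCP orientation; "ft_force": force on the tool from outside, world axes, zero at the start; "wrist_torque": the same for the moment, N m; "finger_gap": finger opening in mm.
Only numpy, scipy, OpenCV 4.12 (cv2) and the standard library are available. Lean on these libraries where they do the work, as an engineer would, in place of code of your own. Each camera call takes 0.05 s, during which the arm holds its last target. There are 200 camera calls.

## Working session

There is one attempt and no reset: what is moved stays moved. The work goes in short steps, Python scripts to look and compute and a shell command to move; the robot and the scene stay as the last step left them, time stands still between calls to the robot, and variables do not carry over. Pictures are saved under pics/ and viewed, about 8 in all and at most 12, crops included, and the job is handed in when it is done.

```bash
mkdir -p pics; ls; cat > h.py <<'E'
import numpy as np, cv2
from bench import r
from scipy.spatial.transform import Rotation as R
def ray(p,uv):
    T=np.array(p["T"]); d=np.linalg.inv(p["K"])@[uv[0],uv[1],1]
    return T[:3,3],T[:3,:3]@d/np.linalg.norm(T[:3,:3]@d)
def tri(ps):
    A=np.zeros((3,3));b=np.zeros(3)
    for p,uv in ps:
        o,d=ray(p,uv);M=np.eye(3)-np.outer(d,d);A+=M;b+=M@o
    x=np.linalg.solve(A,b)
    res=[np.linalg.norm((np.eye(3)-np.outer(ray(p,uv)[1],ray(p,uv)[1]))@(x-ray(p,uv)[0])) for p,uv in ps]
    return x,max(res)
def proj(p,X):
    T=np.linalg.inv(p["T"]);c=T[:3,:3]@X+T[:3,3];u=p["K"]@c;return u[:2]/u[2]
def onz(p,uv,z):
    o,d=ray(p,uv);return o+d*(z-o[2])/d[2]
E
python3 - <<'E'
from h import *
s=r.snapshot("side");t=r.snapshot("top")
cv2.imwrite("pics/s.png",s["image"][:,:,::-1]);cv2.imwrite("pics/t.png",t["image"][:,:,::-1])
np.set_printoptions(precision=1,suppress=True)
print(s["T"],t["T"])
for n in ["centrifuge","lid_hinge","lid_push","pulse_key_top","start_key_top","microscope_main","small_bottle_mid","brown_bottle_mid","pipette_mid","dish_mid","marker_mid","countdown_mid"]:
    a=r.pinpoint(s,n);b=r.pinpoint(t,n)
    f=lambda q:[(np.round(x["uv"]),round(x["conf"],2)) for x in q[:2]]
    print(n,f(a),f(b), tri([(s,a[0]["uv"]),(t,b[0]["uv"])]) if a and b else "")
print(r.sense())
E
```

```text
pics
[[   0.1   -0.8    0.6 -171.1]
 [  -1.    -0.1    0.1 -224.7]
 [   0.    -0.6   -0.8 1024.4]
 [   0.     0.     0.     1. ]] [[   0.    -1.     0.1  413. ]
 [  -1.    -0.    -0.  -115.5]
 [   0.    -0.1   -1.  1735.7]
 [   0.     0.     0.     1. ]]
centrifuge [(array([330., 217.]), 0.75)] [(array([322., 210.]), 0.95), (array([315., 232.]), 0.28)] (array([ 559. , -166.2,   39.9]), np.float64(6.543114039343853))
lid_hinge [(array([322., 181.]), 0.85)] [(array([320., 176.]), 0.61)] (array([ 662.1, -142.3,   90.2]), np.float64(9.32338935156509))
lid_push [(array([327., 166.]), 0.73), (array([362., 204.]), 0.39)] [(array([322., 188.]), 0.82)] (array([ 608.3, -153.1,  218.5]), np.float64(0.42765934067804207))
pulse_key_top [(array([350., 228.]), 0.48), (array([289., 232.]), 0.21)] [(array([342., 225.]), 0.51)] (array([ 508.5, -231.4,   65.1]), np.float64(6.145071190595511))
start_key_top [(array([315., 228.]), 0.58)] [(array([315., 236.]), 0.56), (array([381., 189.]), 0.33)] (array([ 471.4, -139.2,   97.2]), np.float64(1.7245014184735457))
microscope_main [(array([315., 229.]), 0.49)
[... 602 characters left out ...]
506692570448))
marker_mid [(array([166., 217.]), 0.44)] [(array([164., 227.]), 0.68)] (array([491.4, 349.6,  22.2]), np.float64(5.37493608912393))
countdown_mid [(array([264., 237.]), 0.94), (array([327., 220.]), 0.28)] [(array([271., 236.]), 0.57)] (array([465.2,  11.8,  25.3]), np.float64(7.729853619114072))
{'time': 1.3, 'joint_pos': array([64.3,  7.5, 85.3, -0. , 87.3, -4.9]), 'qd': array([ 0. , -0.1,  0.1, -0. ,  0. ,  0.1]), 'joint_efforts': array([ -0. , -56.9, -50.1,  -0. ,   0. ,  -0. ]), 'tool_pos': array([212.9, 561. , 253.3]), 'tcp_rot': array([-180. ,    0. ,   69.2]), 'ft_force': array([ 0.6,  0.4, -0.2]), 'wrist_torque': array([-0., -0.,  0.]), 'finger_gap': 85.25144663476433}
```

```bash
python3 - <<'E'
import cv2,numpy as np
s=cv2.imread("pics/s.png")[110:270,230:430];t=cv2.imread("pics/t.png")[110:270,230:430]
cv2.imwrite("pics/st.png",np.hstack([cv2.resize(a,(400*1,320),interpolation=3) for a in (s,t)]))
cv2.imwrite("pics/full.png",np.vstack([cv2.imread("pics/s.png")[100:400],cv2.imread("pics/t.png")[100:400]]))
E
```

```text
(no output)
```

View pics/st.png

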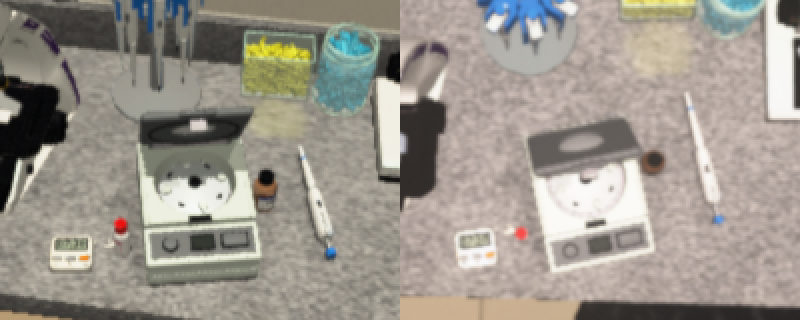

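View pics/full.png

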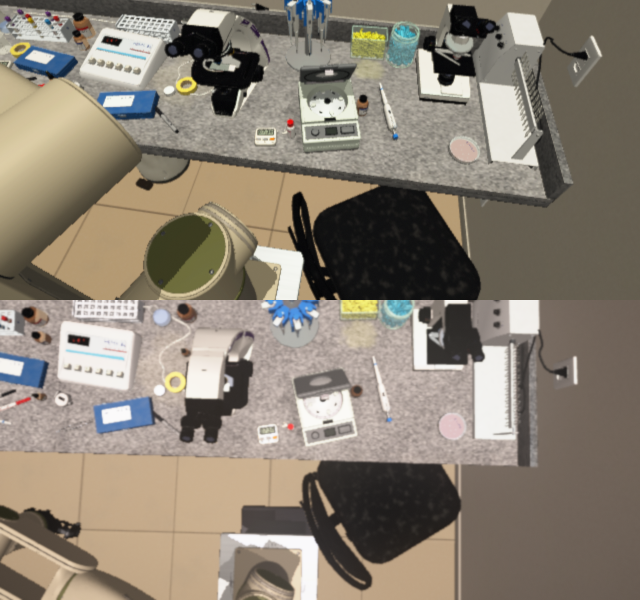

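```bash
cat >> h.py <<'E'
def fr(P):
    return R.from_euler('z',P[2]).as_matrix(),np.array([P[0],P[1],0])
def world(P,m):
    M,o=fr(P);return M@np.array(m,float)+o
def lidm(a,l,h): # lid-frame (-l,0,h) in machine
    return [95-l*np.cos(a)+h*np.sin(a),0,88+l*np.sin(a)+h*np.cos(a)]
E
python3 - <<'E'
from h import *
from scipy.optimize import least_squares
s=r.snapshot("side");t=r.snapshot("top")
np.set_printoptions(precision=1,suppress=True)
ob=[]
N=["centrifuge","lid_hinge","lid_push","pulse_key_top","start_key_top"]
for n in N:
  for p in (s,t):
    q=r.pinpoint(p,n)
    if q: ob.append((n,p,q[0]["uv"]))
# own readings: lid top corners not used; keys
for n,p,uv in [("pulse_key_top",s,(347.5,229)),("pulse_key_top",t,(345,228.5)),("start_key_top",s,(315,231)),("start_key_top",t,(316,235))]: ob.append((n,p,uv))
def pt(P,n):
    return world(P,{"centrifuge":[0,0,0],"lid_hinge":[95,0,88],"lid_push":lidm(P[3],145,13.5),"pulse_key_top":[-88,-P[4],77.5],"start_key_top":[-88,96-P[4],77.5]}[n])
f=lambda P:np.concatenate([proj(p,pt(P,n))-uv for n,p,uv in ob])
q=least_squares(f,[560,-160,.17,1,50],loss='soft_l1')
print(q.x,np.degrees(q.x[2]),q.x[3])
for o,e in zip(ob,f(q.x).reshape(-1,2)): print(o[0],e)
for n in N: print(n,pt(q.x,n))
print(r.search_frame(t,"microscope_main")[:1],r.search_frame(s,"microscope_main")[:1])
E
```

```text
[ 572.8 -166.2    0.3    1.1   45. ] 15.00968949479261 1.0615098591321983
centrifuge [-0.8  2.4]
centrifuge [-1.  -1.4]
lid_hinge [1.3 2.1]
lid_hinge [-0.7 -2. ]
lid_push [4.2 2.1]
lid_push [-0.4 -3.4]
pulse_key_top [0.  0.4]
pulse_key_top [-0.2  0.9]
start_key_top [1.3 2.9]
start_key_top [-0.1  0.4]
pulse_key_top [ 0.3 -1. ]
pulse_key_top [-0.8 -0.6]
start_key_top [ 0.7 -0. ]
start_key_top [-1.1 -0.1]
centrifuge [ 572.8 -166.2    0. ]
lid_hinge [ 664.6 -141.6   88. ]
lid_push [ 607.7 -156.9  221.2]
pulse_key_top [ 499.5 -232.5   77.5]
start_key_top [ 474.6 -139.8   77.5]
[] []
```

```bash
python3 -m jog '[[-0.224,0.146,-0.06,-34,0],[-0.224,0.146,-0.06,-34,0],[-0.224,0.146,-0.06,-34,0],[-0.224,0.146,-0.06,-34,0],[-0.224,0.146,-0.06,-34,0],[-0.224,0.146,-0.06,-34,0],[-0.224,0.146,-0.06,-34,0]]'
```

```text
time: 2.7
tool_pos: [271.0, 297.7, 314.9]
tcp_rot: [179.8, -0.0, 103.0]
ft_force: [0.1, 0.3, 0.4]
finger_gap: 0.3
```

```bash
python3 -m jog '[[-0.32,0.059,-0.045,0,0],[-0.32,0.059,-0.045,0,0],[-0.32,0.059,-0.045,0,0],[-0.32,0.059,-0.045,0,0],[-0.32,0.059,-0.045,0,0],[-0.32,0.059,-0.045,0,0],[-0.32,0.059,-0.045,0,0],[-0.32,0.059,-0.045,0,0]]'
```

```text
time: 3.5
tool_pos: [401.8, -3.5, 359.9]
tcp_rot: [179.8, -0.0, 102.8]
ft_force: [-0.3, 0.7, -0.6]
finger_gap: -0.1
```

```bash
python3 -m jog '[[-0.183,0.099,-0.04,0,0],[-0.183,0.099,-0.04,0,0],[-0.183,0.099,-0.04,0,0],[-0.183,0.099,-0.04,0,0],[-0.183,0.099,-0.04,0,0],[-0.183,0.099,-0.04,0,0]]'
cat >> h.py <<'E'
def wsnap():
    S=r.sense();p=r.snapshot("wrist")
    B=np.eye(4);B[:3,:3]=R.from_euler('xyz',S["tcp_rot"],degrees=True).as_matrix();B[:3,3]=S["tool_pos"]
    p["T"]=B@np.array(p["tool_from_camera"]);return p
E
python3 - <<'E'
from h import *
np.set_printoptions(precision=1,suppress=True)
w=wsnap();cv2.imwrite("pics/w1.png",w["image"][:,:,::-1]);print(w["T"],w["K"])
for n in ["centrifuge","lid_hinge","lid_push","pulse_key_top","start_key_top"]:
    print(n,[(q["uv"],round(q["conf"],2)) for q in r.pinpoint(w,n)[:2]])
E
```

```text
time: 4.1
tool_pos: [540.0, -160.4, 398.8]
tcp_rot: [179.9, -0.1, 102.7]
ft_force: [-0.4, 0.6, 0.3]
finger_gap: -0.0
[[  -0.2    0.9    0.3  461. ]
 [   1.     0.2    0.1 -178.4]
 [   0.     0.3   -0.9  519.8]
 [   0.     0.     0.     1. ]] [[283.3   0.  316.8]
 [  0.  283.3 202.3]
 [  0.    0.    1. ]]
centrifuge [([311.1, 172.0], 0.75)]
lid_hinge [([310.5, 237.8], 0.77)]
lid_push [([308.0, 241.9], 0.92)]
pulse_key_top [([275.2, 121.5], 0.89)]
start_key_top [([340.0, 125.9], 0.7)]
```

View pics/w1.png

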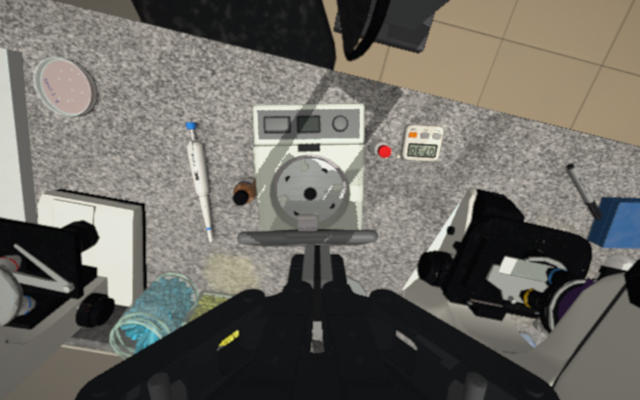

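```bash
python3 - <<'E'
from h import *
from scipy.optimize import least_squares
np.set_printoptions(precision=1,suppress=True)
w=wsnap();s=r.snapshot("side")
cv2.imwrite("pics/crop.png",cv2.resize(w["image"][90:260,220:400,::-1],None,fx=4,fy=3.5,interpolation=3)[:600])
ob=[(n,w,r.pinpoint(w,n)[0]["uv"]) for n in ["lid_push","pulse_key_top","start_key_top"]]
ob+=[("pulse_key_top",w,(277,124)),("start_key_top",w,(340,123)),("lid_push",s,(327,166)),("lid_hinge",s,(322,181))]
def pt(P,n):
    return world(P,{"lid_hinge":[95,0,88],"lid_push":lidm(P[3],145,13.5),"pulse_key_top":[-88,-P[4],77.5],"start_key_top":[-88,96-P[4],77.5]}[n])
f=lambda P:np.concatenate([(proj(p,pt(P,n))-uv)*(1 if p is w else .7) for n,p,uv in ob])
q=least_squares(f,[560,-160,.2,1,50],loss='soft_l1')
print(q.x,np.degrees(q.x[2]),q.x[3]);print(f(q.x).reshape(-1,2))
for n in ["lid_hinge","lid_push","pulse_key_top","start_key_top"]: print(n,pt(q.x,n))
for c in [[-112,86,60],[-112,-86,60],[95,86,85],[95,-86,85]]: print(c,proj(w,world(q.x,c)))
for yy in (80,-80):
  m=lidm(q.x[3],156,6);m[1]=yy;print("lid corner",proj(w,world(q.x,m)))
E
```

```text
[ 573.5 -167.     0.3    1.1   44.3] 14.58840831243403 1.0539172913516877
[[ 0.5 -0.1]
 [ 1.5 -1. ]
 [ 1.1 -2.2]
 [-1.4  2.1]
 [-1.1  1.1]
 [ 1.5 -0.4]
 [ 2.3 -0.1]]
lid_hinge [ 665.4 -143.1   88. ]
lid_push [ 607.4 -158.2  220.7]
pulse_key_top [ 499.5 -232.    77.5]
start_key_top [ 475.3 -139.1   77.5]
[-112, 86, 60] [360.2 106.7]
[-112, -86, 60] [249.1 110.2]
[95, 86, 85] [360.1 235.7]
[95, -86, 85] [258.7 238.5]
lid corner [373.9 231.9]
lid corner [233.8 235.8]
```

View pics/crop.png

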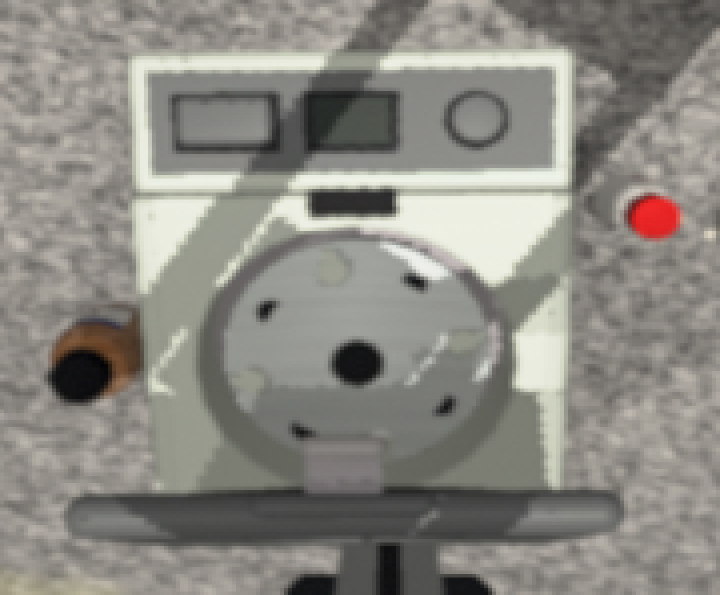

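```bash
cat > fit.py <<'E'
from h import *
from scipy.optimize import least_squares
np.set_printoptions(precision=1,suppress=True)
w=wsnap();s=r.snapshot("side")
pt=lambda P:[(w,[-88,-P[4],77.5],(276.3,124.9)),(w,[-88,96-P[4],77.5],(339,124)),(w,[-111,85,65],(363,104.9)),(w,[-111,-85,65],(253.2,107.1)),
 (w,np.add(lidm(P[3],150,6),[0,81,0]),(375,236.3)),(w,np.add(lidm(P[3],150,6),[0,-81,0]),(236.8,238.6)),(s,lidm(P[3],145,13.5),(327,166))]
f=lambda P:np.concatenate([proj(p,world(P,m))-uv for p,m,uv in pt(P)])
q=least_squares(f,[560,-160,.2,1,50],loss='soft_l1')
print(q.x,np.degrees(q.x[2]),q.x[3]);print(f(q.x).reshape(-1,2))
P=q.x
for n,m in [("hinge",[95,0,88]),("push",lidm(P[3],145,13.5)),("pulse",[-88,-P[4],77.5])]: print(n,world(P,m))
for a in [P[3],.8,.6,.4,.2,.1,0]: print("arc",round(a,2),world(P,lidm(a,140,13.5)))
E
python3 fit.py
```

```text
[ 570.5 -165.3    0.2    1.1   48.3] 13.642544675533532 1.0914485452379854
[[-0.4 -0.9]
 [ 0.4 -1. ]
 [ 0.4  1.7]
 [-1.   1.2]
 [ 1.7  0. ]
 [-0.2 -0.4]
 [ 1.5 -1.7]]
hinge [ 662.9 -142.9   88. ]
push [ 609.5 -155.9  222.9]
pulse [ 496.4 -233.1   77.5]
arc 1.09 [ 611.7 -155.3  218.4]
arc 0.8 [ 577.5 -163.6  197.8]
arc 0.6 [ 558.  -168.4  178.2]
arc 0.4 [ 542.7 -172.1  155. ]
arc 0.2 [ 532.1 -174.7  129. ]
arc 0.1 [ 528.8 -175.5  115.4]
arc 0 [ 526.8 -175.9  101.5]
```

```bash
python3 -m jog '[[-0.010,0.116,0.08,-1,0],[-0.010,0.116,0.08,-1,0],[-0.010,0.116,0.08,-1,0],[-0.010,0.116,0.08,-1,0],[-0.010,0.116,0.16,-1,0],[-0.010,0.116,0.16,-1,0],[-0.010,0.116,0.16,-1,0]]'
python3 - <<'E'
from h import *
s=r.snapshot("side");t=r.snapshot("top")
c=lambda p,a,b:cv2.resize(p["image"][a:a+120,b:b+100,::-1],(400,480),interpolation=3)
cv2.imwrite("pics/b.png",np.hstack([c(s,100,280),c(t,130,270)]))
E
```

```text
time: 5.45
tool_pos: [651.5, -143.3, 235.0]
tcp_rot: [-179.7, -0.3, 103.8]
ft_force: [0.3, -0.5, -0.9]
finger_gap: -0.4
```

View pics/b.png

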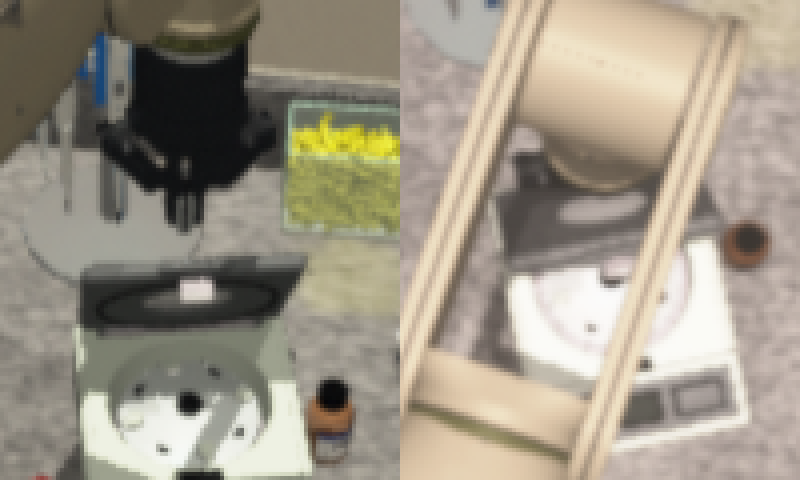

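```bash
python3 -m jog '[[-0.002,-0.016,-0.003,0,0],[-0.002,-0.031,-0.003,0,0],[-0.002,-0.040,0.001,0,0],[-0.002,-0.049,0.006,0,0],[-0.002,-0.058,0.010,0,0],[-0.002,-0.066,0.015,0,0],[-0.002,-0.066,0.015,0,0]]'; python3 -c "
from h import *
w=wsnap();cv2.imwrite('pics/w2.png',cv2.resize(w['image'][80:320,180:460,::-1],None,fx=2,fy=2))
print(r.sense()['tool_pos'],r.pinpoint(w,'lid_push')[:1],r.pinpoint(w,'pulse_key_top')[:1])"
```

```text
time: 6.25
tool_pos: [590.1, -162.2, 227.5]
tcp_rot: [179.8, 0.0, 103.7]
ft_force: [0.0, -0.6, 0.1]
finger_gap: 0.2
[ 590.42745527 -162.01869076  227.3314357 ] [{'uv': [319.7, 241.4], 'conf': 0.69}] [{'uv': [263.5, 78.3], 'conf': 0.93}]
```

View pics/w2.png

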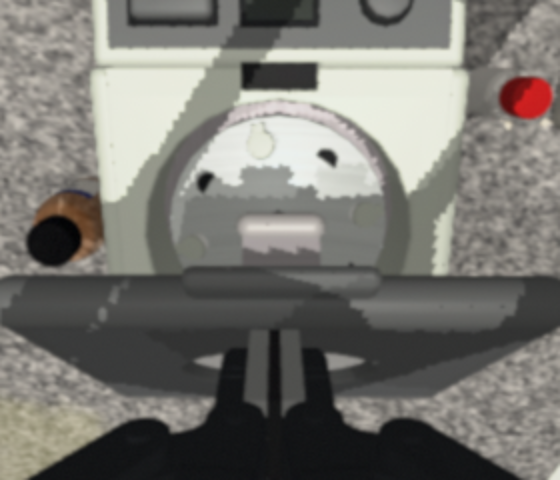

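```bash
python3 -m jog '[[0.001,-0.008,0.010,0,0],[0.001,-0.015,0.019,0,0],[0.001,-0.022,0.027,0,0],[0.001,-0.030,0.038,0,0],[0.001,-0.038,0.050,0,0],[0.001,-0.043,0.062,0,0],[0.001,-0.048,0.076,0,0],[0.001,-0.048,0.076,0,0]]'; python3 -c "
from h import *
w=wsnap();cv2.imwrite('pics/w3.png',cv2.resize(w['image'][80:320,180:460,::-1],None,fx=2,fy=2))
print(r.sense()['tool_pos'],r.sense()['ft_force'],r.pinpoint(w,'lid_push')[:1],r.pinpoint(w,'pulse_key_top')[:1])"
```

```text
time: 7.2
tool_pos: [542.3, -171.8, 147.9]
tcp_rot: [180.0, -0.1, 103.7]
ft_force: [-0.4, -0.6, 0.3]
finger_gap: 0.1
[ 543.12587664 -171.89625415  149.25598227] [-0.85158119  0.7105024   1.63018402] [{'uv': [316.0, 233.4], 'conf': 0.77}] [{'uv': [243.9, 142.9], 'conf': 0.81}]
```

View pics/w3.png

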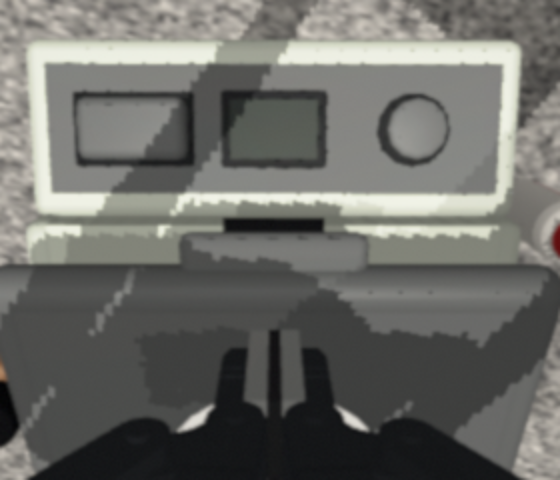

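```bash
python3 -m jog '[[0,-0.003,0.007,0,0],[0,-0.004,0.013,0,0],[0,-0.005,0.018,0,0],[0,-0.006,0.022,0,0],[0,-0.006,0.025,0,0],[0,-0.006,0.025,0,0]]'
```

```text
time: 7.95
tool_pos: [538.4, -173.5, 125.4]
tcp_rot: [179.8, -0.0, 103.8]
ft_force: [0.9, -1.7, 1.5]
finger_gap: 0.2
```

```bash
for i in 1; do python3 -m jog '[[0,0,0.003,0,0],[0,0,0.003,0,0],[0,0,0.003,0,0]]'; done; python3 -m jog '[[0,0,0.003,0,0],[0,0,0.003,0,0],[0,0,0.003,0,0]]'
```

```text
time: 8.25
tool_pos: [538.3, -173.6, 122.9]
tcp_rot: [179.8, -0.0, 103.8]
ft_force: [-2.7, 1.1, 8.2]
finger_gap: 0.6
time: 8.55
tool_pos: [538.4, -173.7, 122.6]
tcp_rot: [179.8, 0.0, 103.8]
ft_force: [-12.0, 3.4, 25.1]
finger_gap: -0.1
```

```bash
python3 -m jog '[[0,0,-0.03,0,0],[0,0,-0.06,0,0],[0,0,-0.12,0,0],[0,0,-0.12,0,0],[0,0,-0.12,0,0]]'; python3 -c "
from h import *
w=wsnap();cv2.imwrite('pics/w4.png',cv2.resize(w['image'][80:320,180:460,::-1],None,fx=2,fy=2))
print(r.sense()['tool_pos'],r.sense()['ft_force'],r.pinpoint(w,'pulse_key_top')[:1],r.pinpoint(w,'start_key_top')[:1])"
```

```text
time: 9.05
tool_pos: [539.3, -174.4, 245.2]
tcp_rot: [179.6, 0.2, 103.8]
ft_force: [-0.4, 0.7, 0.4]
finger_gap: 0.2
[ 538.2532     -173.91177774  242.66715989] [-0.24966036  0.01560629 -1.15072385] [{'uv': [270.4, 131.8], 'conf': 0.8}] [{'uv': [367.9, 136.9], 'conf': 0.71}]
```

View pics/w4.png

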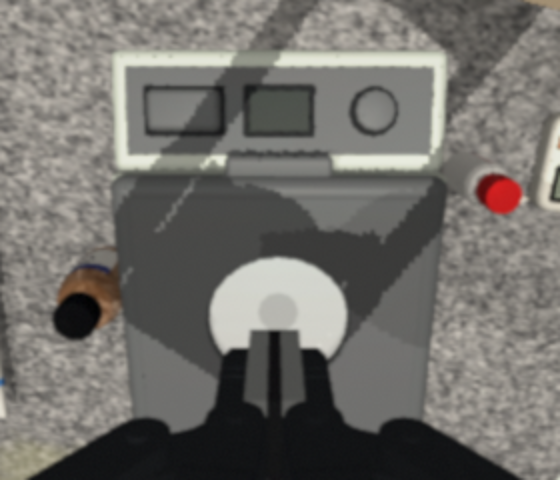

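```bash
python3 -c "
from h import *
w=wsnap();S=r.sense();print(S['time'],S['tool_pos'],S['tcp_rot'])
k=onz(w,(272.2,135),77.5);q=onz(w,(367,135),77.5);print(k,q,np.linalg.norm(k-q),np.degrees(np.arctan2(*(q-k)[[1,0]])))
print('lid front edge L/R',onz(w,(180+118/2,80+178/2),101),onz(w,(180+440/2,80+178/2),101))
s=r.snapshot('side');print([(a['uv'],a['conf']) for a in r.pinpoint(s,'lid_push')[:1]],proj(s,k))
cv2.imwrite('pics/s5.png',np.hstack([cv2.resize(s['image'][120:260,280:390,::-1],(400,509),interpolation=3),cv2.resize(w['image'][80:320,220:408,::-1],(400,509),interpolation=3)]))
tip=k-[3*.972,3*.236,0]
M=R.from_euler('xyz',S['tcp_rot'],degrees=True).as_matrix();print(M.T@(k+[0,0,22]-S['tool_pos']))"
```

```text
9.25 [ 536.89095527 -173.3202465   239.85096485] [-1.79992564e+02 -1.15974369e-01  1.03757029e+02]
[ 492.84569939 -228.9633702    77.5       ] [ 470.80758421 -138.88203638   77.5       ] 92.73793842628709 103.74721126200343
lid front edge L/R [ 527.74716551 -250.13331334  101.        ] [ 492.12244131 -104.43427966  101.        ]
[] [346.42808072 229.65815225]
[-43.85669973 -55.99573782 140.26974853]
```

View pics/s5.png

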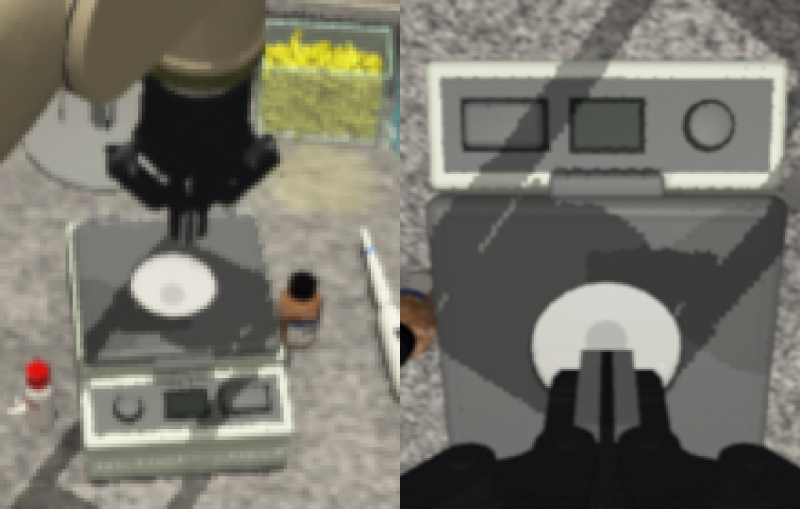

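```bash
python3 -m jog '[[-0.048,-0.055,0.02,0,0],[-0.048,-0.055,0.02,0,0],[-0.048,-0.055,0.08,0,0],[-0.048,-0.055,0.110,0,0],[-0.048,-0.055,0.118,0,0],[-0.048,-0.055,0.118,0,0],[-0.048,-0.055,0.118,0,0]]';python3 -c "
from h import *
w=wsnap();s=r.snapshot('side');print(r.sense()['tool_pos'])
cv2.imwrite('pics/s6.png',np.hstack([cv2.resize(s['image'][170:270,300:380,::-1],(400,500),interpolation=3),cv2.resize(w['image'][40:280,220:412,::-1],(400,500),interpolation=3)]))"
```

```text
time: 10.05
tool_pos: [496.1, -233.2, 124.0]
tcp_rot: [179.9, -0.0, 103.8]
ft_force: [0.1, 0.3, -0.1]
finger_gap: 0.1
[ 496.77691624 -233.61126741  124.93893113]
```

View pics/s6.png

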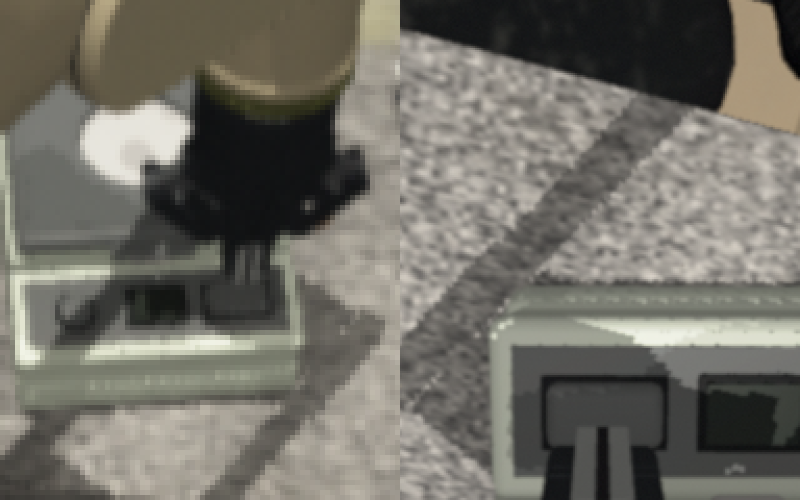

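```bash
python3 -c "
from h import *
w=wsnap();S=r.sense();k=onz(w,(318.4,239.2),77.5);M=R.from_euler('xyz',S['tcp_rot'],degrees=True).as_matrix();print(S['tool_pos'],k,M.T@(k-S['tool_pos']))"
```

```text
[ 496.67554927 -233.57017882  124.78371518] [ 497.14738899 -232.58481868   77.5       ] [ 0.89867278  0.53936978 47.28472012]
```

```bash
python3 -m jog '[[0.001,-0.001,0.012,0,0],[0.001,-0.001,0.020,0,0],[0.001,-0.001,0.024,0,0],[0.001,-0.001,0.028,0,0],[0.001,-0.001,0.028,0,0],[0.001,-0.001,0.028,0,0]]'
```

```text
time: 10.8
tool_pos: [495.6, -232.5, 96.9]
tcp_rot: [179.8, 0.0, 103.8]
ft_force: [-1.3, 3.8, 4.5]
finger_gap: 0.0
```

```bash
python3 -m jog '[[0,0,0.002,0,0],[0,0,0.002,0,0],[0,0,0.002,0,0]]'
```

```text
time: 11.1
tool_pos: [495.8, -232.5, 96.4]
tcp_rot: [179.8, 0.0, 103.8]
ft_force: [-6.4, 3.8, 14.7]
finger_gap: 0.4
```

```bash
python3 -c "
from h import *
s=r.snapshot('side');t=r.snapshot('top');S=r.sense();print(S['time'],S['tool_pos'],S['ft_force'])
cv2.imwrite('pics/s7.png',np.hstack([cv2.resize(s['image'][140:270,260:400,::-1],(400,371),interpolation=3),cv2.resize(t['image'][140:270,260:400,::-1],(400,371),interpolation=3)]))"
```

```text
11.2 [ 495.8488758  -232.55426015   96.42436064] [-7.3098076   3.81228654 14.70180984]
```

View pics/s7.png

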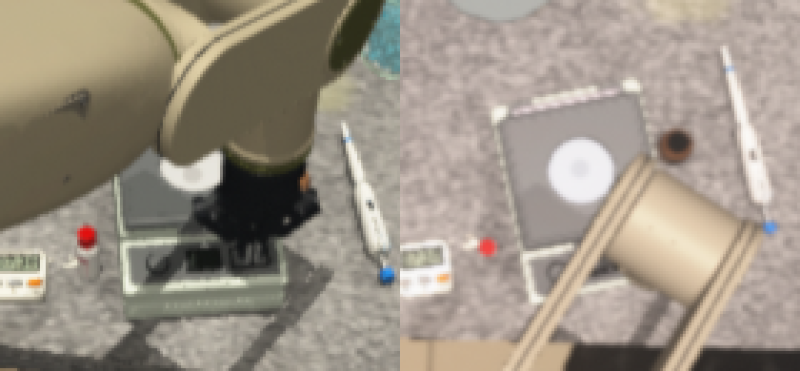

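The pictures show the lid shut flat, the fingertips on the oblong key, and the bottles, pipette and timer where they stood. The force is steady at about 15 N, so I am handing in.

```bash
python3 -c "
from bench import r
print(r.hand_in());S=r.sense();print(S['time'],S['tool_pos'],S['ft_force'])"
```

```text
the job is handed in; nothing more can be done
None
the job is handed in; nothing more can be done
```

I closed the lid with the shut fingertips until it latched, took the hand off, then pressed the oblong spin key. I handed in at about 11 s of the 48 s while still holding it down.

- **Lid:** the push met 8 N near the catch, then a hard stop at 25 N. In every later picture, over about 2 s with the hand away, the lid lay flat and shut. I judged the latch from the pictures and the stop, as the lid angle itself was not read.
- **Spin key:** the force rose from 4.5 N to 14.7 N over the last 0.5 mm, so the key has bottomed. It held steady at about 15 N down, with about 8 N sideways, under the 15 N at which the machine slides. At the lid's hard stop the sideways force reached about 12 N. The key travel was not read directly.
- **Everything else:** the fingers stayed clear of the round key. In the last pictures the bottles, pipette, timer and machine showed no visible movement. The dish and marker were outside those crops, but the arm's path stayed away from both.
- **Disagreements:** my first position fit was a few mm and about 1° off. The close wrist view corrected it, and two key estimates then agreed within about 2 mm. The lid-point network found nothing in the side view once the lid was shut.

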